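Square a filter in its clamp and ease the thumbscrew

TASK

Lay the square framed filter flat on the narrow raised rail of the clamp fixture, centred across the rail, between the fixed fence and the moving jaw, and let go of it. Then turn the fixture's thumbscrew clockwise until it seats against its stop, which squares the filter to the fence, and back it off a quarter turn so the filter is not squeezed. Finish while still gripping the thumbscrew there: do not let go of it, and leave the other loose things where they are.

Things in the scene. Friction and masses are not known exactly. Their poses are not given: they have to be found in the camera images.
- filter_frame: Square framed optical filter: dark frame 50 x 50 mm with a round amber glass, 9 mm thick (solid rim 8 mm), 0.05 kg, lying flat on the trolley top. Origin: centre of its underside; z up, x and y along its sides. It may be laid at any of the four quarter turns. At the start it and the sample dish may have swapped places.
- fixture: Clamp fixture, fixed. Origin on the trolley top straight below the seat centre; z up. Foot plate 70 mm in x, y -50 to +100 mm, 10 mm thick. Along y runs a rail 24 mm wide, its top 44 mm up. On it: fixed fence (40 mm in x, y -40 to -25 mm, top 52.5 mm up), open seat, moving jaw, screw housing (40 mm in x, y 56 to 96 mm, top 60 mm up).
- seat (a point): Centre of the filter's seat on top of the rail, 44 mm above the trolley; axes as the fixture's. A filter whose underside is centred here just touches the fence (on its -y side). It overhangs the rail by 13 mm on both x sides, which stay free for the fingers.
- jaw: Moving jaw, like the fence mirrored, driven by the thumbscrew: slides along fixture -y, 6 mm per radian of tightening. Origin: at the fixture's origin when the screw is fully open; its face is at y = +43.5 mm in its own frame. Screw seated: 50.5 mm left between fence and jaw; at the start 56.5 to 59 mm. Fence and jaw have upper edges bevelled 4 mm outward as a lead-in.
- thumbscrew (a joint): Angle of the thumbscrew in rad: 0 fully open, grows when turned clockwise seen from above, 3.0 seated at its hard stop; starts 1.0 to 1.45 rad short of it. Friction about 0.04 N m; it stays where it is left and does not rise or sink.
- knob_head: Round black ribbed knob of the thumbscrew, 29 mm diameter (30.5 over the ribs), 20 mm high, a white line on its top runs from the middle to the rim along its own +y; vertical axis, at y = +76 mm in the fixture's frame. Origin: centre of its underside, 66 mm above the trolley (top 86 mm). It turns with the thumbscrew.
- knob_grip (a point): Point on the knob's axis at the height to grip, 77 mm above the trolley, 9 mm below the knob's top.
- dish: Bystander: low round white sample dish, 60 mm diameter, 12 mm high, loose; origin at the centre of its underside.
- spare_knob: Bystander: loose thumb knob standing on its head, thread up, 20 mm diameter, 29 mm high, between the fixture and the filter's and dish's places; not part of the fixture. Origin: centre of its underside. (Along the robot's edge, nearer than 0.36 m in x, also lie fixed: a round black sensor 26 mm high and a hex key.)
- dropper: Bystander: dropper bottle, 32 mm diameter, 105 mm high, loose, at the far right corner. (Behind the work also stand, fixed: a flat parts box 29 mm high at the far left, a mirror mount 106 mm high and a post holder 105 mm high; all beyond 0.62 m from the robot.)
Mind the look-alikes: they are no part of the job. Leave any brown or turquoise look-alike of the filter_frame alone.

How it is judged:
On the way, in this order (a step that is already met when the one before it is completed fails the run):
1. the filter lies flat on the rail between fence and jaw, let go (x of filter_frame in the frame of seat between -0.009 and 0.009 m and z of filter_frame in the frame of seat between -0.0025 and 0.0025 m and angle between filter_frame's own z axis and vertical below 0.06 rad and (angle between the x axis of filter_frame and the x axis of fixture, either way round below 0.12 rad or angle between the x axis of filter_frame and the y axis of fixture, either way round below 0.12 rad) and y of filter_frame in the frame of seat between -0.002 and 0.01 m and contact force between the fingers and filter_frame below 0.05 N and linear speed of filter_frame below 0.02 m/s), for 0.2 s.
2. the thumbscrew is turned in to its seat with the filter in place (x of filter_frame in the frame of seat between -0.009 and 0.009 m and z of filter_frame in the frame of seat between -0.0025 and 0.0025 m and angle between filter_frame's own z axis and vertical below 0.06 rad and (angle between the x axis of filter_frame and the x axis of fixture, either way round below 0.12 rad or angle between the x axis of filter_frame and the y axis of fixture, either way round below 0.12 rad) and y of filter_frame in the frame of seat between -0.002 and 0.003 m and value of joint thumbscrew above 2.92 rad), for 0.1 s.
At the end, for the whole second after the job is handed in: The filter lies flat and square (7 degrees) on the rail, centred across it within 9 mm, within 3 mm of the fence; the thumbscrew, once seated (within 0.08 rad), stands a quarter turn (within 0.26 rad) back from its stop, at rest, its knob gripped with over 2 N (x of filter_frame in the frame of seat between -0.009 and 0.009 m and z of filter_frame in the frame of seat between -0.0025 and 0.0025 m and angle between filter_frame's own z axis and vertical below 0.06 rad and (angle between the x axis of filter_frame and the x axis of fixture, either way round below 0.12 rad or angle between the x axis of filter_frame and the y axis of fixture, either way round below 0.12 rad) and y of filter_frame in the frame of seat between -0.002 and 0.003 m and value of joint thumbscrew between 1.169 and 1.689 rad and velocity of joint thumbscrew between -0.08 and 0.08 rad/s and contact force between the fingers and knob_head above 2 N and distance between the grasp point and knob_head below 0.045 m and contact force between the fingers and filter_frame below 0.05 N); the arm keeps its last pose, push and grip.
It fails at once if a bystander is moved by more than 15 mm (distance of any of dish, spare_knob, dropper from where it was at the start of the episode above 0.015 m).
It also fails if it takes over 48 s, if anything falls off the work surface, if the arm or the gripper's body presses on something with over 40 N, if the wrist force passes 120 N, or if a joint passes its speed limit or range.

ROBOT

A 6-joint arm with a two-finger parallel gripper is mounted at the origin on a cart in front of the work surface, level with it; the furniture and walls round the work are solid. World frame = base frame: x ahead of the robot, y to its left, z up, the work surface at z = 0. Lengths are in m, angles in rad, forces in N, time in s.
With the tool pointing down it reaches from about 0.225 to 0.725 m from the base axis. Payload 3.1 kg.
Tool frame: the origin (TCP) lies at the very end of the fingers, on their centre line; the grasp point (between the pads) lies 19 mm behind it; z points along the fingers, y is the line along which they close (so a half turn about z gives the same grasp; the last joint's range is limited). The gripper opens to 85 mm and grips with 20 to 120 N. Pads are 22 mm wide; open, the fingers measure 114 mm over their backs; the gripper's body (76 mm by 85 mm) begins 54 mm behind the grasp point. The pads swing forward as they close: fully open they stand 13 mm farther back than shut.
Start: joints at [1.12, 0.048, 0.099, 1.622, 0, 1.443], TCP at [0.167, 0.498, 0.231] pointing down, gripper open.
Joint ranges: [-2.91, 2.91], [-0.99, 1.94], [-1.21, 1.42], [-2.12, 2.29], [-1.49, 1.47], [-3.14, 3.14]. Speed limits (rad/s): [2.79, 2.79, 3.14, 3.14, 3.14, 3.14].

INTERFACE

Orientations are given as a unit quaternion [x, y, z, w].
In Python, from bench import r gives the robot as it stands.
- The arm moves only by the tool jog_arm, never from a script. Its argument "deltas" is one flat list of numbers, 5 for each row, row after row: the opening in per cent of the stroke, from 0 (shut) to 100 (fully open), then the shift along the tool's x, y, z in m, then the turn about the tool's z in degrees. In form: [jaw, tx, ty, tz, twist, jaw, tx, ty, tz, twist, ...]. A call has 1 to 10 rows; each row shifts and turns the commanded pose from where the row before left it, along the tool's axes as they then stand; what a row does not reach is not made up. A row lasts 1/10 s, in which the tool goes at most 50 mm and 8.59 degrees, less where a joint would pass 70% of its speed; a pose out of reach is approached as far as the arm can. A call is refused whole if a number of a shift passes 0.05 or a number of a turn 8.59, either way. A call with a gripper value outside its range is refused whole. The fingers move at their own pace and stop on an object; "force" is the grip in N (left out, the last holds). Time passes only in rows, so rows that do not move let the fingers close. It gives the time, the measured TCP pose, the force, the opening and the grip force at its end, in the units of the state.
- r.sense(): the state, without advancing time (a new reading comes with each control period).
- r.grab_frame(name): name is "scene" or "top"; returns a dict with "color" (400x640x3 uint8, red, green, blue), "K" (3x3 intrinsics, pixels), "distortion" ([k1, k2, p1, p2, k3] as OpenCV has them; the pictures are not rectified), "eye" and "attitude" of the camera in the world. Camera axes: x right, y down, z forward; pixel columns grow to the right and rows downward; lengths in m; the calibration is good to about 2 mm. A picture is of the moment at which its call begins. There is no depth.
- r.close_job(): hands the job in; it is judged then, once.
The state is a dict: "t": time; "joint_positions": joint angles; "qvel": joint speeds; "tau": joint torques, N m; "tcp_pos": TCP position; "eef_rot": TCP orientation; "force": force on the tool from outside, world axes, zero at the start; "moment": the same for the moment, N m; "grip_width": opening from 0.0 (shut) to 1.0 (fully open); "grip_force": force on a finger pad.
Only numpy, scipy, OpenCV 4.12 (cv2) and the standard library are available. Lean on these libraries where they do the work, as an engineer would, in place of code of your own. Each camera call takes 0.05 s, during which the arm holds its last target. There are 200 camera calls.

## Working session

There is one attempt and no reset: what is moved stays moved. The work goes in short steps, Python scripts to look and compute and a tool call to move; the robot and the scene stay as the last step left them, time stands still between calls to the robot, and variables do not carry over. Pictures are saved under pics/ and viewed, at most 10 in all, crops included, and the job is handed in when it is done.

Besides the shell and the picture viewer there is one more tool, called after "Call:" by a JSON object that holds its "api" and its "payload". jog_arm: Moves the arm, as the interface text tells. Its arguments: {"type":"object","properties":{"deltas":{"type":"array","items":{"type":"number"}},"force":{"type":"number"}},"required":["deltas"]}

```bash
mkdir -p pics; ls; python3 - <<'E'
from bench import r
import cv2,pickle
d={}
for n in("scene","top"):
    f=r.grab_frame(n);d[n]=f
    cv2.imwrite(f"pics/{n}0.png",f["color"][:,:,::-1])
    print(n,f["K"],f["distortion"],f["eye"],f["attitude"])
pickle.dump(d,open("f0.pkl","wb"))
print(r.sense())
E
```

```text
pics
scene [[447.11612471   0.         319.40094216]
 [  0.         447.11612471 201.40526739]
 [  0.           0.           1.        ]] [-0.06317825  0.          0.          0.          0.        ] [-0.14725457 -0.52968346  0.48987373] [ 0.7488807  -0.39923556  0.24276324 -0.46995177]
top [[436.3648698    0.         318.70472054]
 [  0.         436.3648698  199.97850632]
 [  0.           0.           1.        ]] [-0.11066065  0.          0.          0.          0.        ] [ 0.42320422 -0.07446121  1.05644071] [-0.70037372  0.71247534 -0.03282313  0.02789588]
{'t': 0.1, 'joint_positions': array([ 1.12021855e+00,  4.87100293e-02,  9.77503085e-02,  1.62200613e+00,
       -4.70184921e-05,  1.44300987e+00]), 'qvel': array([ 0.00017947, -0.0023126 ,  0.0028054 , -0.00020979, -0.00184998,
        0.00015367]), 'tau': array([ 2.29508994e-03, -3.39853263e+01,  3.20935285e+01,  1.58363348e-02,
       -2.25090989e-04, -1.01154362e-05]), 'tcp_pos': array([0.16631291, 0.49737414, 0.23021477]), 'eef_rot': array([ 1.60695764e-01,  9.87003391e-01, -1.04642151e-03, -2.86806039e-04]), 'force': array([ 0.69556131, -0.02875794,  0.6550229 ]), 'moment': array([ 0.04481689, -0.02131776, -0.04156784]), 'grip_force': 0.0, 'grip_width': 1.0023823201196436}
```

View pics/top0.png

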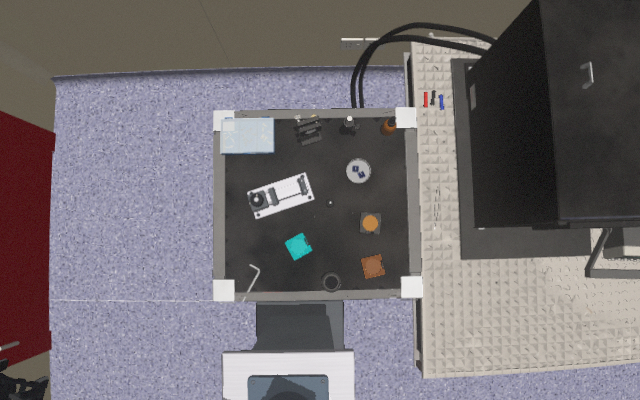

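View pics/scene0.png

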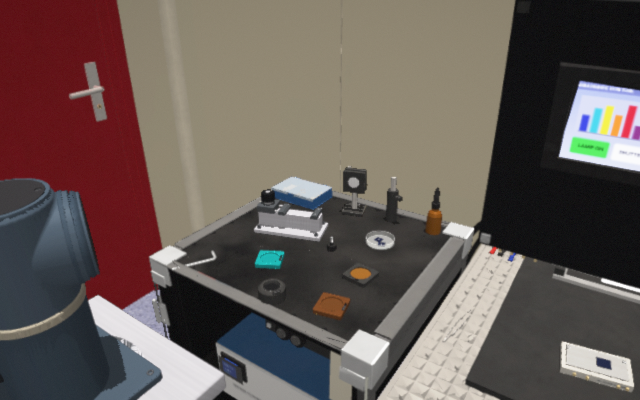

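The top view shows three square frames: (370,223) dark with round amber glass, (372,266) brown and (298,246) turquoise. The first fits the description (dark frame, amber glass). The fixture runs from the knob at (257,200) to its right end near (308,183). I'll confirm both in one enlarged crop.

```bash
python3 - <<'E'
import cv2,pickle,numpy as np
d=pickle.load(open("f0.pkl","rb"))
c=d["top"]["color"][:,:,::-1]
a=cv2.resize(c[165:225,240:320],None,fx=9,fy=9,interpolation=cv2.INTER_CUBIC)
b=cv2.resize(c[205:240,352:389],None,fx=15,fy=15,interpolation=cv2.INTER_CUBIC)
cv2.imwrite("pics/c1.png",a); cv2.imwrite("pics/c2.png",b)
E
```

```text
(no output)
```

View pics/c1.png

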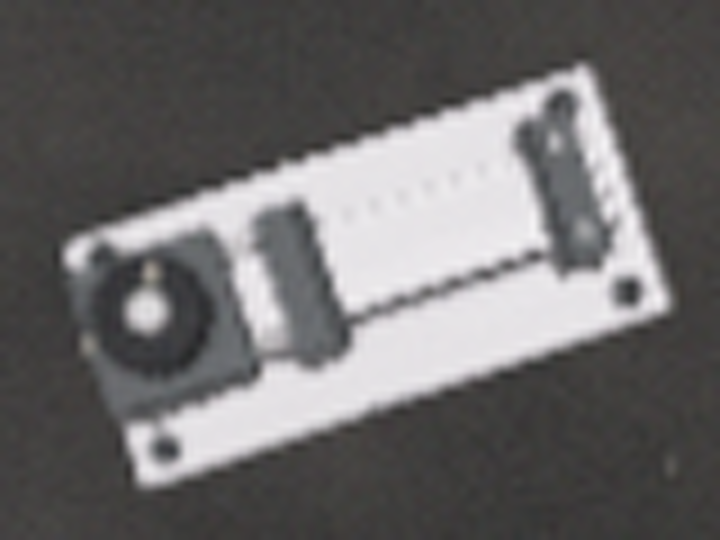

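View pics/c2.png

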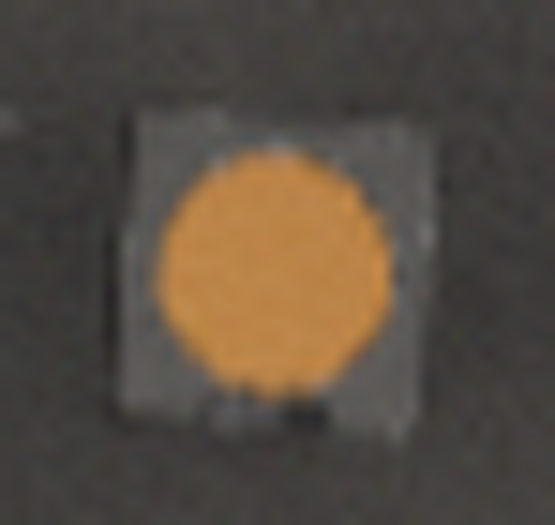

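The crops confirm it: a dark square with round amber glass is the filter, with corners at about (361,212), (380,213), (379,234) and (360,232). The fixture plate's corners, the knob at (256,199), the jaw and the fence are all clear.

```bash
cat > h.py <<'E'
import cv2,numpy as np
from scipy.spatial.transform import Rotation as R
from scipy.optimize import least_squares
def proj(f,P):
    Rc=R.from_quat(f["attitude"]).as_matrix().T
    return cv2.projectPoints(np.float64(P).reshape(-1,3),cv2.Rodrigues(Rc)[0],-Rc@f["eye"],f["K"],np.float64(f["distortion"]))[0][:,0]
def place(p,L):
    c,s=np.cos(p[2]),np.sin(p[2]);L=np.float64(L)
    return np.c_[p[0]+c*L[:,0]-s*L[:,1],p[1]+s*L[:,0]+c*L[:,1],L[:,2]]
def fit(f,px,L,p0):
    o=least_squares(lambda p:(proj(f,place(p,L))-px).ravel(),p0)
    return o.x,o.fun.reshape(-1,2)
def at(f,px,z):
    return least_squares(lambda q:(proj(f,[[q[0],q[1],z]])-px).ravel(),[.45,0]).x
E
python3 - <<'E'
from h import *
import pickle
np.set_printoptions(precision=4,suppress=True)
d=pickle.load(open("f0.pkl","rb"));f=d["top"]
u=lambda a,s,o:(np.float64(a)+.5)/s-.5+np.float64(o)
# fixture: left end y=+100
fx=u([(68,248),(592,65),(670,305),(142,487)],9,(240,165))
for s in(1,):
    L=[(35*s,100,10),(35*s,-50,10),(-35*s,-50,10),(-35*s,100,10)]
    p,e=fit(f,fx,np.array(L)/1e3,[.45,.05,1.8-np.pi/2]);print("fix",p,e.ravel())
k=u([(148,312)],9,(240,165))
print("knob top",at(f,k,.086),"pred",place(p,[[0,.076,.086]]))
ff=u([(135,110),(432,125),(405,435),(120,410)],15,(352,205))
q,e=fit(f,ff,np.array([(25,25,8),(25,-25,8),(-25,-25,8),(-25,25,8)])/1e3,[.4,-.2,0]);print("filt",q,e.ravel())
print("glass",at(f,u([(275,270)],15,(352,205)),.007))
g=d["scene"]
print("scene pred filt",proj(g,place(q,[(0,0,.008)])),"corn",proj(g,place(q,np.array([(25,25,8),(25,-25,8),(-25,-25,8),(-25,25,8)])/1e3)))
print("knob",proj(g,place(p,[(0,.076,.086)])))
for n,px,z in(("dish",(358,170),.012),("spare",(330,203),.029),("dropper",(390,127),.05)):print(n,at(f,px,z))
c=g["color"][:,:,::-1]
a=cv2.resize(c[180:240,245:330],None,fx=7,fy=7,interpolation=cv2.INTER_CUBIC)
b=cv2.resize(c[258:292,335:387],None,fx=9,fy=9,interpolation=cv2.INTER_CUBIC)
im=np.zeros((420,595,3),np.uint8);im[:]=a
bb=np.zeros((b.shape[0],595,3),np.uint8);bb[:,:b.shape[1]]=b
im=np.vstack([im,bb])[:600];cv2.imwrite("pics/c3.png",im);print(im.shape)
E
```

```text
fix [ 0.5341 -0.0143  0.3148] [-0.6505 -0.4849 -0.1498 -0.2259  0.5858  0.3318  0.2076  0.3644]
knob top [0.5108 0.0582] pred [[0.5106 0.058  0.086 ]]
filt [ 0.4569 -0.2045 -0.0909] [-0.4337 -0.4506  0.3766  0.0623  0.8746  0.1036 -0.8121  0.2783]
glass [ 0.4569 -0.2049]
scene pred filt [[361.225  272.4455]] corn [[357.9352 261.7946]
 [380.0231 271.1576]
 [364.7691 283.9256]
 [342.2695 273.7272]]
knob [[268.3252 191.4626]]
dish [ 0.5843 -0.1789]
spare [ 0.504 -0.109]
dropper [ 0.6802 -0.2539]
(600, 595, 3)
```

View pics/c3.png

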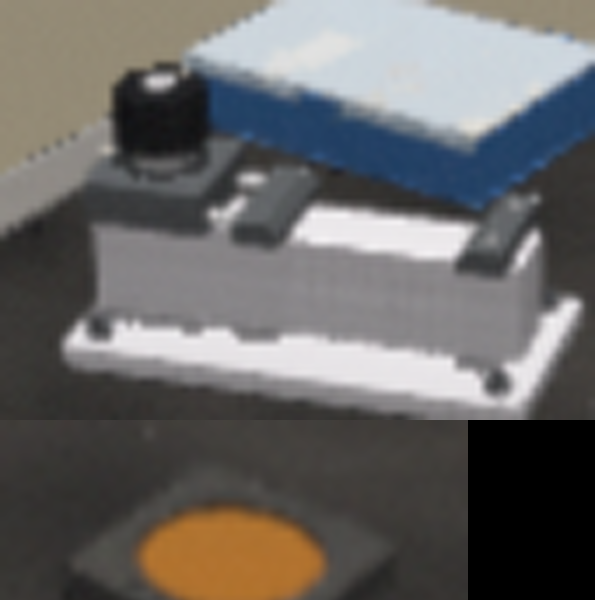

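The second camera agrees to within 1 px (knob seen at (268,191), predicted (268.3,191.5); glass centre seen at (361,273), predicted (361.2,272.4)). I'll move over the filter now.

Call:
{"api": "jog_arm", "payload": {"deltas": [80,-0.025,-0.0286,0.004,0,80,-0.025,-0.0286,0.004,0,80,-0.025,-0.0286,0.004,0,80,-0.025,-0.0286,0.004,0,80,-0.025,-0.0286,0.004,0,80,-0.025,-0.0286,0.004,0,80,-0.025,-0.0286,0.004,0,80,-0.025,-0.0286,0.004,0,80,-0.025,-0.0286,0.004,0,80,-0.025,-0.0286,0.004,0], "force": 25}}

```text
t: 1.1
tcp_pos: [0.3129, 0.1459, 0.1908]
eef_rot: [0.161, 0.987, -0.0, -0.0]
force: [1.4, 0.3, -0.4]
grip_width: 0.797
grip_force: 0.0
```

Call:
{"api": "jog_arm", "payload": {"deltas": [80,-0.025,-0.0286,0.004,0,80,-0.025,-0.0286,0.004,0,80,-0.025,-0.0286,0.004,0,80,-0.025,-0.0286,0.004,0,80,-0.025,-0.0286,0.004,0,80,-0.025,-0.0286,0.004,0,80,-0.025,-0.0286,0.004,0,80,-0.025,-0.0286,0.004,0,80,-0.025,-0.0286,0.004,0,80,-0.025,-0.0286,0.004,0]}}

```text
t: 2.1
tcp_pos: [0.4593, -0.2046, 0.1505]
eef_rot: [0.161, 0.987, 0.0, -0.0]
force: [-0.1, 0.8, 0.2]
grip_width: 0.799
grip_force: 0.0
```

Call:
{"api": "jog_arm", "payload": {"deltas": [80,0,0,0,8.5,80,0,0,0,8.5,80,0,0,0,8.5,80,0,0,0,8.5,80,0,0,0,8.5,80,0,0,0,8.5,80,0,0,0,8.5,80,0,0,0,8.5,80,0,0,0,8.5,80,0,0,0,0]}}

```text
t: 3.1
tcp_pos: [0.4589, -0.203, 0.1507]
eef_rot: [0.737, 0.676, -0.0, -0.001]
force: [-0.3, 0.3, 0.2]
grip_width: 0.8
grip_force: 0.0
```

```bash
cat >> h.py <<'E'
def state(r):
    s=r.sense();Rm=R.from_quat(s["eef_rot"]).as_matrix()
    return s,Rm
def togo(r,x,y,z,psi):
    "remaining shift in current tool axes (m) and clockwise twist (deg)"
    s,Rm=state(r);d=Rm.T@(np.array([x,y,z])-s["tcp_pos"])
    yy=Rm[:,1];h=np.arctan2(yy[1],yy[0]);t=(h-psi+np.pi/2)%np.pi-np.pi/2
    print("t%.2f"%s["t"],"pos",s["tcp_pos"].round(4),"psi %.4f"%h,"tilt",Rm[:,2].round(4),"go",d.round(4),"tw %.2f"%np.degrees(t),"F",s["force"].round(2),"w %.3f g %.1f"%(s["grip_width"],s["grip_force"]),"j6 %.2f"%s["joint_positions"][5])
E
python3 - <<'E'
from bench import r
from h import *
togo(r,.4569,-.2047,.05,-.0909)
E
```

```text
t3.10 pos [ 0.4589 -0.203   0.1507] psi -0.0870 tilt [-1.1e-03  7.0e-04 -1.0e+00] go [-0.0019 -0.0017  0.1007] tw 0.23 F [-0.34  0.31  0.22] w 0.800 g 0.0 j6 1.11
```

Call:
{"api": "jog_arm", "payload": {"deltas": [80,-0.0019,-0.0017,0.03,0.2,80,0,0,0.03,0,80,0,0,0.03,0,80,0,0,0.03,0,80,0,0,0.015,0,80,0,0,0.008,0,76,0,0,0,0,76,0,0,0.002,0,76,0,0,0,0]}}

```text
t: 4.0
tcp_pos: [0.4584, -0.2055, 0.0075]
eef_rot: [0.738, 0.675, 0.0, 0.001]
force: [0.3, 0.5, 0.2]
grip_width: 0.766
grip_force: 0.0
```

```bash
python3 - <<'E'
from bench import r
from h import *
togo(r,.4569,-.2047,.003,-.0909)
f=r.grab_frame("scene")
cv2.imwrite("pics/s1.png",cv2.resize(f["color"][200:300,290:420,::-1],None,fx=6,fy=6,interpolation=cv2.INTER_CUBIC))
E
```

```text
t4.00 pos [ 0.4584 -0.2055  0.0075] psi -0.0900 tilt [ 0.002  -0.0012 -1.    ] go [ 0.0007 -0.0015  0.0045] tw 0.05 F [0.29 0.5  0.18] w 0.766 g 0.0 j6 1.11
```

View pics/s1.png

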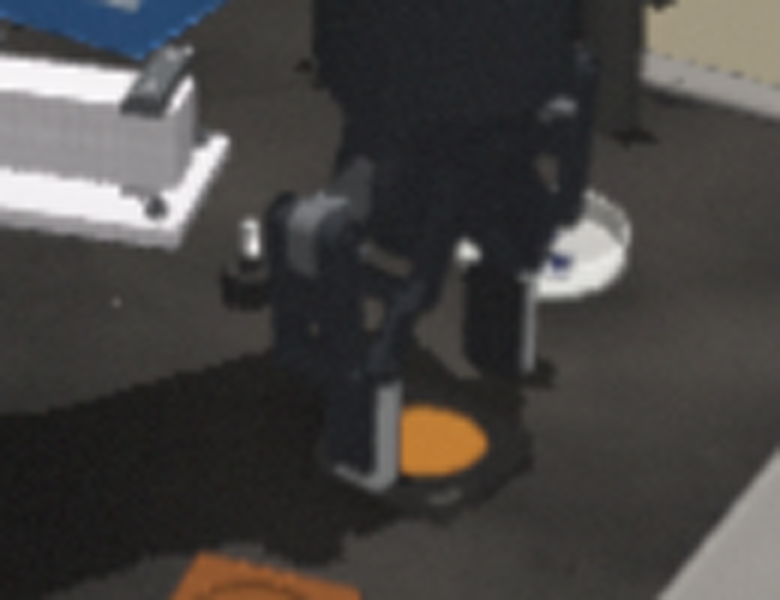

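The fingers straddle the amber filter: near finger tip at crop (365,480), far tip at (510,370). Both tips are a few mm above the table, and the dish is clear. I'll probe downward for contact.

Call:
{"api": "jog_arm", "payload": {"deltas": [72,0.0005,-0.0015,0.002,0,72,0,0,0.002,0,72,0,0,0.0015,0,72,0,0,0,0]}}

```text
t: 4.45
tcp_pos: [0.4557, -0.2042, 0.0005]
eef_rot: [0.738, 0.674, -0.0, -0.0]
force: [-0.8, 0.8, -0.3]
grip_width: 0.721
grip_force: 0.0
```

Call:
{"api": "jog_arm", "payload": {"deltas": [72,0,0,0.0015,0,72,0,0,0,0]}}

```text
t: 4.65
tcp_pos: [0.4558, -0.2042, -0.0009]
eef_rot: [0.738, 0.674, -0.0, -0.0]
force: [-0.1, 0.0, 0.1]
grip_width: 0.718
grip_force: 0.0
```

Call:
{"api": "jog_arm", "payload": {"deltas": [72,0,0,0.0015,0,72,0,0,0,0]}}

```text
t: 4.85
tcp_pos: [0.4558, -0.2042, -0.0024]
eef_rot: [0.738, 0.674, -0.0, -0.0]
force: [-0.1, 0.0, -0.0]
grip_width: 0.721
grip_force: 0.0
```

Call:
{"api": "jog_arm", "payload": {"deltas": [72,0,0,0.0015,0,72,0,0,0,0]}}

```text
t: 5.05
tcp_pos: [0.4558, -0.2042, -0.0039]
eef_rot: [0.738, 0.674, -0.0, -0.0]
force: [-0.5, -0.4, -0.4]
grip_width: 0.719
grip_force: 0.0
```

Call:
{"api": "jog_arm", "payload": {"deltas": [65,0,0,0,0,60,0,0,0,0,45,0,0,0,0,30,0,0,0,0,30,0,0,0,0,30,0,0,0,0], "force": 25}}

```text
t: 5.65
tcp_pos: [0.4567, -0.2048, -0.0028]
eef_rot: [0.738, 0.674, 0.0, 0.001]
force: [-0.2, 0.1, 5.5]
grip_width: 0.574
grip_force: 29.4
```

Call:
{"api": "jog_arm", "payload": {"deltas": [30,0,0,-0.01,0,30,0,0,-0.02,0,30,0,0,-0.03,0,30,0,0,-0.03,0,30,0,0,-0.02,0,30,0,0,0,0]}}

```text
t: 6.25
tcp_pos: [0.4579, -0.2055, 0.1098]
eef_rot: [0.738, 0.674, 0.001, 0.003]
force: [0.1, -0.7, -1.1]
grip_width: 0.574
grip_force: 26.3
```

```bash
python3 - <<'E'
from bench import r
from h import *
p=[.5341,-.0143,.3148]
T=place(p,[[0,.003,0]])[0]
togo(r,T[0],T[1],.1,p[2]);print(T)
f=r.grab_frame("scene")
cv2.imwrite("pics/s2.png",cv2.resize(f["color"][170:290,270:430,::-1],None,fx=4,fy=4,interpolation=cv2.INTER_CUBIC))
E
```

```text
t6.25 pos [ 0.4579 -0.2055  0.1098] psi -0.0907 tilt [ 0.0054 -0.0033 -1.    ] go [0.2001 0.0573 0.0096] tw -23.23 F [ 0.13 -0.66 -1.09] w 0.574 g 26.3 j6 1.11
[ 0.53317112 -0.01144743  0.        ]
```

View pics/s2.png

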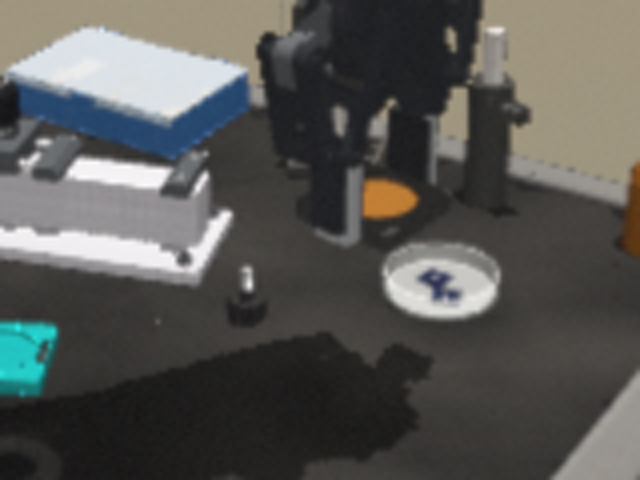

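The filter is held level at crop (385,200), and the dish and spare knob are undisturbed. I'll carry it to above the seat.

Call:
{"api": "jog_arm", "payload": {"deltas": [30,0,0,0,-7.7,30,0,0,0,-7.7,30,0,0,0,-7.8,30,0.023,0.0188,0,0,30,0.023,0.0188,0,0,30,0.023,0.0188,0,0,30,0.023,0.0188,0,0,30,0.023,0.0188,0,0,30,0.023,0.0188,0,0,30,0.023,0.0188,0,0]}}

```text
t: 7.3
tcp_pos: [0.5299, -0.0091, 0.1035]
eef_rot: [0.588, 0.809, -0.001, -0.002]
force: [1.2, -0.4, -0.9]
grip_width: 0.578
grip_force: 26.3
```

Call:
{"api": "jog_arm", "payload": {"deltas": [30,0,0,0.02,0,30,0,0,0.01,0,30,0,0,0,0,30,0,0,0,0]}}

```text
t: 7.7
tcp_pos: [0.5301, -0.0109, 0.075]
eef_rot: [0.588, 0.809, -0.001, -0.001]
force: [1.0, -0.5, -0.1]
grip_width: 0.576
grip_force: 26.3
```

```bash
python3 - <<'E'
from bench import r
from h import *
p=[.5341,-.0143,.3148]
T=place(p,[[0,.003,0]])[0]
togo(r,T[0],T[1],.041,p[2])
f=r.grab_frame("scene")
a=cv2.resize(f["color"][165:245,245,].reshape(80,1,3),(1,1)) if 0 else f["color"][160:245,245:345,::-1]
cv2.imwrite("pics/s3.png",cv2.resize(a,None,fx=7,fy=7,interpolation=cv2.INTER_CUBIC))
E
```

```text
t7.70 pos [ 0.5301 -0.0109  0.075 ] psi 0.3133 tilt [-3.e-03  3.e-04 -1.e+00] go [-0.0015  0.0029  0.034 ] tw -0.09 F [ 1.01 -0.52 -0.14] w 0.576 g 26.3 j6 1.11
```

View pics/s3.png

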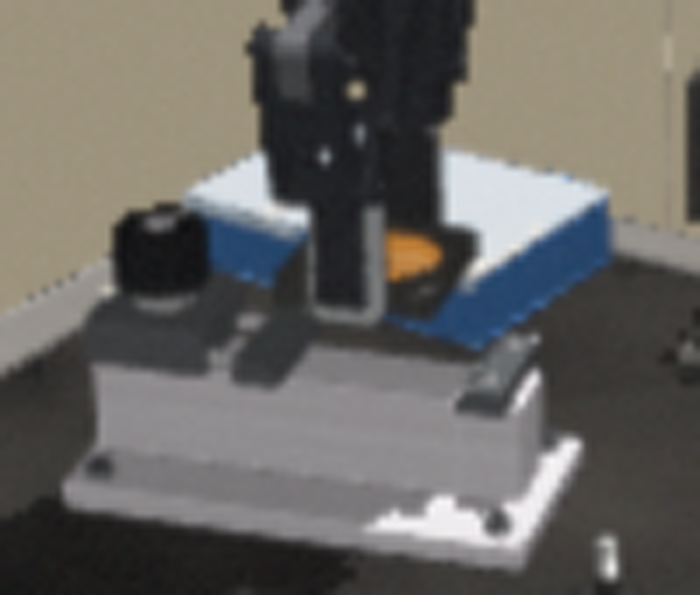

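The filter is held level above the open seat, between jaw at crop (270,350) and fence at (500,375). Descending with a small correction.

Call:
{"api": "jog_arm", "payload": {"deltas": [30,-0.001,0.0029,0,-0.1,30,0,0,0.01,0,30,0,0,0.01,0,30,0,0,0.004,0,30,0,0,0,0]}}

```text
t: 8.25
tcp_pos: [0.5331, -0.0104, 0.0507]
eef_rot: [0.587, 0.81, -0.001, -0.001]
force: [0.1, 1.0, -0.0]
grip_width: 0.578
grip_force: 26.3
```

```bash
python3 - <<'E'
from bench import r
from h import *
p=[.5341,-.0143,.3148]
T=place(p,[[0,.0035,0]])[0]
togo(r,T[0],T[1],.041,p[2])
E
```

```text
t8.25 pos [ 0.5331 -0.0104  0.0507] psi 0.3159 tilt [-3.1e-03  4.0e-04 -1.0e+00] go [-0.0005 -0.0002  0.0097] tw 0.07 F [ 0.07  1.03 -0.02] w 0.578 g 26.3 j6 1.11
```

Call:
{"api": "jog_arm", "payload": {"deltas": [30,-0.0005,0,0.003,0,30,0,0,0.003,0,30,0,0,0.002,0,30,0,0,0,0]}}

```text
t: 8.65
tcp_pos: [0.5343, -0.011, 0.044]
eef_rot: [0.587, 0.81, -0.0, -0.0]
force: [0.3, 0.4, -0.6]
grip_width: 0.579
grip_force: 26.3
```

Call:
{"api": "jog_arm", "payload": {"deltas": [30,0,0,0.0012,0,30,0,0,0,0]}}

```text
t: 8.85
tcp_pos: [0.5346, -0.011, 0.0431]
eef_rot: [0.587, 0.81, 0.0, 0.0]
force: [0.3, -1.2, -0.2]
grip_width: 0.575
grip_force: 26.3
```

Call:
{"api": "jog_arm", "payload": {"deltas": [30,0,0,0.001,0,30,0,0,0,0]}}

```text
t: 9.05
tcp_pos: [0.5345, -0.011, 0.0421]
eef_rot: [0.587, 0.81, -0.0, -0.0]
force: [0.0, 0.3, -0.6]
grip_width: 0.57
grip_force: 26.3
```

Call:
{"api": "jog_arm", "payload": {"deltas": [30,-0.0005,-0.001,0.001,0,30,0,0,0,0]}}

```text
t: 9.25
tcp_pos: [0.5338, -0.0119, 0.0412]
eef_rot: [0.587, 0.81, 0.0, 0.0]
force: [0.8, 0.1, -0.4]
grip_width: 0.574
grip_force: 26.3
```

Call:
{"api": "jog_arm", "payload": {"deltas": [30,0,0,0.0007,0,30,0,0,0,0]}}

```text
t: 9.45
tcp_pos: [0.5338, -0.0119, 0.0411]
eef_rot: [0.587, 0.81, -0.0, 0.0]
force: [-2.4, -0.1, 3.4]
grip_width: 0.577
grip_force: 26.8
```

Contact came at the expected height. Releasing slowly.

Call:
{"api": "jog_arm", "payload": {"deltas": [60,0,0,0,0,62,0,0,0,0,66,0,0,0,0,72,0,0,0,0,76,0,0,0,0,76,0,0,0,0,76,0,0,-0.005,0,76,0,0,-0.02,0,76,0,0,-0.04,0,76,0,0,-0.03,0]}}

```text
t: 10.45
tcp_pos: [0.5339, -0.0118, 0.1374]
eef_rot: [0.587, 0.81, 0.0, 0.0]
force: [0.4, 0.6, 0.2]
grip_width: 0.759
grip_force: 0.0
```

Call:
{"api": "jog_arm", "payload": {"deltas": [76,0.04,0,-0.01,0,76,0.032,0,0,0,60,0,0,0,0,60,0,0,0,0]}}

```text
t: 10.85
tcp_pos: [0.5115, 0.057, 0.1459]
eef_rot: [0.586, 0.81, 0.0, 0.001]
force: [0.8, -0.5, -0.3]
grip_width: 0.597
grip_force: 0.0
```

```bash
python3 - <<'E'
from bench import r
from h import *
p=[.5341,-.0143,.3148]
T=place(p,[[0,.076,0]])[0];print(T)
togo(r,T[0],T[1],.1,p[2])
f=r.grab_frame("scene");g=r.grab_frame("top")
a=cv2.resize(f["color"][160:245,245:345,::-1],None,fx=5.4,fy=5.4,interpolation=cv2.INTER_CUBIC)[:459]
b=cv2.resize(g["color"][165:225,250:320,::-1],None,fx=4.28,fy=4.28,interpolation=cv2.INTER_CUBIC)
im=np.zeros((460,800,3),np.uint8);im[:a.shape[0],:490]=a[:,:490];im[:b.shape[0],495:495+b.shape[1]]=b[:,:305];cv2.imwrite("pics/s4.png",im)
E
```

```text
[0.5105684  0.05796523 0.        ]
t10.85 pos [0.5115 0.057  0.1459] psi 0.3176 tilt [ 9.e-04 -6.e-04 -1.e+00] go [ 0.0012 -0.0006  0.0459] tw 0.16 F [ 0.79 -0.49 -0.31] w 0.597 g 0.0 j6 1.23
```

View pics/s4.png

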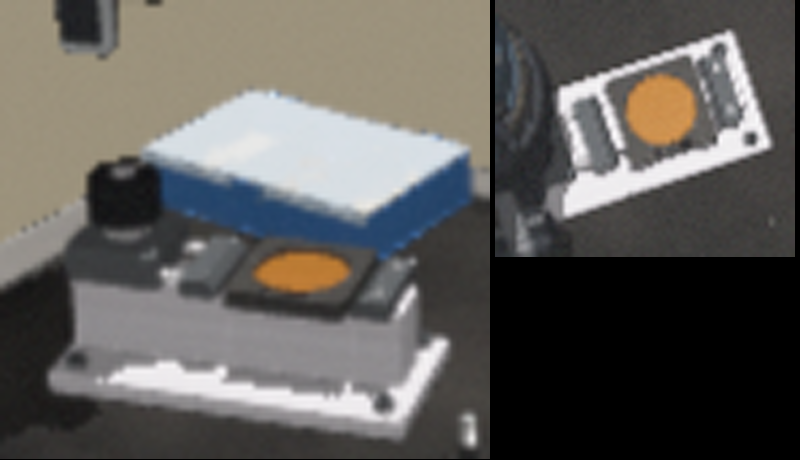

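Scene crop: filter flat between jaw (215,265) and fence (390,290), amber centre at (300,270). The top crop shows it square and centred on the rail. Next is the knob: unwind the wrist 40°, then descend.

Call:
{"api": "jog_arm", "payload": {"deltas": [60,0.0012,-0.0006,0,0,60,0,0,0,-8,60,0,0,0,-8,60,0,0,0,-8,60,0,0,0,-8,60,0,0,0,-8,60,0,0,0.02,0,60,0,0,0.02,0,60,0,0,0,0,60,0,0,0,0]}}

```text
t: 11.95
tcp_pos: [0.51, 0.057, 0.105]
eef_rot: [0.275, 0.961, -0.0, -0.001]
force: [-0.2, 0.8, -0.7]
grip_width: 0.602
grip_force: 0.0
```

```bash
python3 - <<'E'
from bench import r
from h import *
p=[.5341,-.0143,.3148]
T=place(p,[[0,.076,0]])[0]
togo(r,T[0],T[1],.0625,p[2])
E
```

```text
t11.95 pos [0.51  0.057 0.105] psi 1.0131 tilt [-0.0016 -0.     -1.    ] go [-0.      0.0011  0.0425] tw 40.01 F [-0.23  0.76 -0.72] w 0.602 g 0.0 j6 0.54
```

Call:
{"api": "jog_arm", "payload": {"deltas": [60,0,0.0011,0.02,0,60,0,0,0.014,0,60,0,0,0.0085,0,60,0,0,0,0,45,0,0,0,0,40,0,0,0,0,20,0,0,0,0,20,0,0,0,0,20,0,0,0,0], "force": 25}}

```text
t: 12.85
tcp_pos: [0.5119, 0.0587, 0.064]
eef_rot: [0.275, 0.962, 0.001, 0.001]
force: [-0.2, 0.2, 2.8]
grip_width: 0.326
grip_force: 25.2
```

```bash
python3 - <<'E'
from bench import r
from h import *
p=[.5341,-.0143,.3148]
T=place(p,[[0,.076,0]])[0]
togo(r,T[0],T[1],.0625,p[2]);print(r.sense()["moment"])
E
```

```text
t12.85 pos [0.5119 0.0587 0.064 ] psi 1.0142 tilt [ 2.1e-03  5.0e-04 -1.0e+00] go [ 0.0007 -0.0014  0.0015] tw 40.07 F [-0.22  0.18  2.84] w 0.326 g 25.2 j6 0.54
[ 0.21508203 -0.02454686 -0.089587  ]
```

Call:
{"api": "jog_arm", "payload": {"deltas": [20,0,0,-0.0012,0,20,0,0,0,6,20,0,0,0,6,20,0,0,0,6,20,0,0,0,6,20,0,0,0,6,20,0,0,0,6,20,0,0,0,6,20,0,0,0,6,20,0,0,0,0]}}

```text
t: 13.85
tcp_pos: [0.511, 0.0582, 0.0641]
eef_rot: [0.642, 0.767, -0.0, 0.0]
force: [1.0, -0.5, 1.6]
grip_width: 0.329
grip_force: 25.6
```

```bash
python3 - <<'E'
from bench import r
from h import *
p=[.5341,-.0143,.3148]
T=place(p,[[0,.076,0]])[0]
togo(r,T[0],T[1],.0625,p[2]);print(r.sense()["moment"])
E
```

```text
t13.85 pos [0.511  0.0582 0.0641] psi 0.1763 tilt [-0.e+00 -8.e-04 -1.e+00] go [-0.0001 -0.0005  0.0016] tw -7.94 F [ 0.97 -0.5   1.58] w 0.329 g 25.6 j6 1.38
[ 0.00494864 -0.18031113 -0.01076919]
```

Call:
{"api": "jog_arm", "payload": {"deltas": [20,0,0,0,5,20,0,0,0,3,20,0,0,0,0]}}

```text
t: 14.15
tcp_pos: [0.5109, 0.0581, 0.0641]
eef_rot: [0.693, 0.721, -0.0, 0.0]
force: [0.2, -0.2, 0.3]
grip_width: 0.332
grip_force: 25.6
```

```bash
cat > m.py <<'E'
from bench import r
from h import *
s,Rm=state(r);print("psi %.4f"%np.arctan2(Rm[1,1],Rm[0,1]),"M",s["moment"].round(3),"F",s["force"].round(1),"tau6 %.3f j6 %.3f"%(s["tau"][5],s["joint_positions"][5]),s["tcp_pos"].round(4))
E
python3 m.py
```

```text
psi 0.0386 M [-0.108 -0.056 -0.005] F [ 0.2 -0.2  0.3] tau6 0.139 j6 1.516 [0.5109 0.0581 0.0641]
```

Call:
{"api": "jog_arm", "payload": {"deltas": [20,0,0,0,4,20,0,0,0,0]}}

```text
t: 14.35
tcp_pos: [0.5108, 0.0581, 0.064]
eef_rot: [0.718, 0.696, -0.001, 0.0]
force: [-0.3, -0.5, 0.6]
grip_width: 0.327
grip_force: 25.6
```

```bash
python3 m.py
```

```text
psi -0.0299 M [-0.211  0.072  0.355] F [-0.3 -0.5  0.6] tau6 0.538 j6 1.584 [0.5108 0.0581 0.064 ]
```

Call:
{"api": "jog_arm", "payload": {"deltas": [20,0,0,0,4,20,0,0,0,0]}}

```text
t: 14.55
tcp_pos: [0.5108, 0.059, 0.0641]
eef_rot: [0.741, 0.671, 0.0, -0.001]
force: [-0.7, 1.3, 1.6]
grip_width: 0.328
grip_force: 25.6
```

```bash
python3 m.py
```

```text
psi -0.0988 M [0.242 0.141 0.444] F [-0.7  1.3  1.6] tau6 0.667 j6 1.654 [0.5108 0.059  0.0641]
```

Call:
{"api": "jog_arm", "payload": {"deltas": [20,0,0,0,4,20,0,0,0,0]}}

```text
t: 14.75
tcp_pos: [0.5105, 0.0579, 0.064]
eef_rot: [0.764, 0.645, -0.001, 0.0]
force: [-1.3, -1.3, 2.5]
grip_width: 0.328
grip_force: 25.7
```

```bash
python3 m.py
```

```text
psi -0.1697 M [-0.394  0.349  0.28 ] F [-1.3 -1.3  2.5] tau6 0.541 j6 1.724 [0.5105 0.0579 0.064 ]
```

The torque jump (Mz about 0.4 N m) came after roughly 58–60° of turn, which matches the starting line angle, so the screw is seated. I'll back off 91°.

Call:
{"api": "jog_arm", "payload": {"deltas": [20,0,0,0,-5,20,0,0,0,-8,20,0,0,0,-8,20,0,0,0,-8,20,0,0,0,-8,20,0,0,0,-8,20,0,0,0,-8,20,0,0,0,-8,20,0,0,0,-8,20,0,0,0,-8]}}

```text
t: 15.75
tcp_pos: [0.5122, 0.0588, 0.0641]
eef_rot: [0.194, 0.981, 0.001, 0.001]
force: [1.2, 0.8, -0.4]
grip_width: 0.328
grip_force: 25.4
```

Call:
{"api": "jog_arm", "payload": {"deltas": [20,0,0,0,-8,20,0,0,0,-6,20,0,0,0,0,20,0,0,0,0,20,0,0,0,0]}}

```text
t: 16.25
tcp_pos: [0.5123, 0.0592, 0.0641]
eef_rot: [0.078, 0.997, 0.001, 0.001]
force: [4.4, 2.8, -2.9]
grip_width: 0.331
grip_force: 25.3
```

```bash
python3 m.py; python3 - <<'E'
from bench import r
from h import *
f=r.grab_frame("scene");g=r.grab_frame("top")
a=cv2.resize(f["color"][160:245,245:335,::-1],None,fx=6,fy=6,interpolation=cv2.INTER_CUBIC)
b=cv2.resize(g["color"][165:225,280:320,::-1],None,fx=6.3,fy=6.3,interpolation=cv2.INTER_CUBIC)
im=np.zeros((510,800,3),np.uint8);im[:,:540]=a;im[:b.shape[0],545:545+b.shape[1]]=b;cv2.imwrite("pics/s5.png",im)
E
```

```text
psi 1.4151 M [ 0.529 -0.993  0.033] F [ 4.4  2.8 -2.9] tau6 0.034 j6 0.140 [0.5123 0.0592 0.0641]
```

View pics/s5.png

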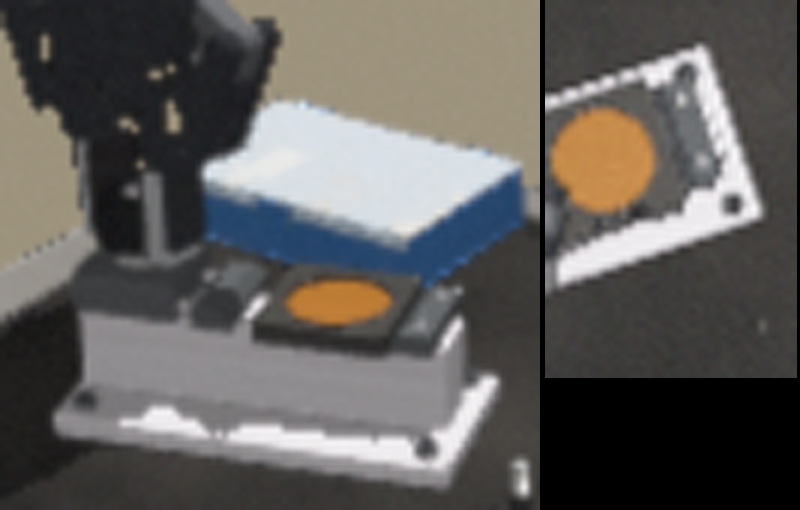

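The filter lies flat against the fence, with its amber centre at crop (338,302). The jaw at (228,295) has backed off and left a white gap at (257,308), and the knob is still gripped. Handing in.

```bash
python3 -c "
from bench import r
print(r.close_job())"
```

```text
the job is handed in; nothing more can be done
None
```

I handed the job in: the filter lies flat on the rail against the fence, and the thumbscrew was turned to its stop (judged by the torque jump), backed off about 91°, and is still gripped at about 25 N; the hand-in returned no verdict.

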